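# Point-and-check before a staining run

### The job

Do the pointing check of the front row on the worktop before a staining run: bring the fingertips about 3 cm above the middle of each item and stay there for two seconds, first over the dropper bottle with the long thin nozzle, then over the shorter of the two screw-cap bottles, then over the timer, and finish with the hand still pointing at the timer. Touch, move or lift nothing in the row. The taller screw-cap bottle and the specimen cup in the same row are not used today: do not bring the fingertips close above either of them, not even in passing.

Things in the scene. Friction and masses are not known exactly. Their poses are not given: they have to be found in the camera images.
- dropper_bottle: loose upright plastic bottle, 38 mm across and 103 mm tall, with round shoulders and a long thin pointed nozzle on top; origin at the centre of its underside, z up to the nozzle's tip 103 mm above it. It stands in one of five places of a loose row across the worktop in front of the robot (about 0.46 to 0.52 m ahead of the robot)
- small_bottle: loose upright screw-cap bottle, the shorter and slimmer of the two in the row (a similar one far back by the wall does not count): 34 mm across, 76 mm tall; flat-topped round cap; origin at the centre of its underside, z up. Stands in the same row, in any of the five places, which are at least 95 mm apart
- large_bottle: loose upright screw-cap bottle, the taller and wider of the two: 42 mm across, 91 mm tall; not used today; origin at the centre of its underside, z up. Stands in the same row, in any of the five places, which are at least 95 mm apart
- specimen_cup: loose wide closed cup with a broad flat lid, 62 mm across, 70 mm tall; not used today; origin at the centre of its underside, z up. Stands in the same row, in any of the five places, which are at least 95 mm apart
- timer: loose flat digital timer lying on its back, 68 x 62 mm and 18 mm tall, with a display and three buttons on top; origin at the centre of its underside, z up. Lies in the same row. Beyond the row a wall cabinet hangs over the left and middle of the worktop, its underside 0.46 m above it, its front 0.64 m ahead of the robot: keep the wrist clear of it
Not all that is in view belongs to the job. Leave any pink look-alike of the large_bottle alone.

How it is judged (in metres and radians):
On the way, in this order (a step that is already met when the one before it is completed fails the run):
1. the fingertips point at the dropper bottle from just above and dwell there (horizontal distance between the grasp point and dropper_bottle below 0.025 m and z of the grasp point in the frame of dropper_bottle between 0.128 and 0.193 m), for 1.5 s.
2. the fingertips point at the shorter screw-cap bottle from just above and dwell there (horizontal distance between the grasp point and small_bottle below 0.025 m and z of the grasp point in the frame of small_bottle between 0.101 and 0.166 m), for 1.5 s.
3. the fingertips point at the timer from just above and dwell there (horizontal distance between the grasp point and timer below 0.025 m and z of the grasp point in the frame of timer between 0.043 and 0.108 m), for 1.5 s.
At the end, for the whole second after the job is handed in: The grasp point between the fingers is still within 30 mm sideways of the timer's middle and 20 to 95 mm above its top (the stages: within 25 mm sideways of the item's middle and 25 to 90 mm above its top for 1.5 s); all five things stand upright and at rest within 5 mm of where they were (horizontal distance between the grasp point and timer below 0.03 m and z of the grasp point in the frame of timer between 0.038 and 0.113 m and distance of each of dropper_bottle, small_bottle, large_bottle, specimen_cup, timer from where it was at the start of the episode below 0.005 m and angle between each of dropper_bottle, small_bottle, large_bottle, specimen_cup, timer's own z axis and vertical below 0.1 rad and linear speed of each of dropper_bottle, small_bottle, large_bottle, specimen_cup, timer below 0.02 m/s); the robot touches nothing.
It fails at once if one of the five things is touched by the robot (contact force between any of the fingers, the arm and dropper_bottle above 0.2 N or contact force between any of the fingers, the arm and small_bottle above 0.2 N or contact force between any of the fingers, the arm and large_bottle above 0.2 N or contact force between any of the fingers, the arm and specimen_cup above 0.2 N or contact force between any of the fingers, the arm and timer above 0.2 N).
It fails at once if one of the five things is moved or lifted by more than 8 mm (distance of any of dropper_bottle, small_bottle, large_bottle, specimen_cup, timer from where it was at the start of the episode above 0.008 m).
It fails at once if the hand comes close above the taller screw-cap bottle, which is not used today (grasp point within 25 mm sideways of its middle and less than 75 mm above its top) (horizontal distance between the grasp point and large_bottle below 0.025 m and z of the grasp point in the frame of large_bottle below 0.166 m).
It fails at once if the hand comes close above the specimen cup, which is not used today (grasp point within 25 mm sideways of its middle and less than 75 mm above its top) (horizontal distance between the grasp point and specimen_cup below 0.025 m and z of the grasp point in the frame of specimen_cup below 0.145 m).
It also fails if it takes over 53 s, if anything falls off the work surface, if the arm or the gripper's body presses on something with over 40 N, if the wrist force passes 120 N, or if a joint passes its speed limit or range.

### The arm

A 6-joint arm with a two-finger parallel gripper is mounted at the origin on a cart in front of the work surface, level with it; the furniture and walls round the work are solid. World frame = base frame: x ahead of the robot, y to its left, z up, the work surface at z = 0. Lengths are in m, angles in degrees, forces in N, time in s.
With the tool pointing down it reaches from about 0.3 to 0.75 m from the base axis. Payload 8.5 kg.
Tool frame: the origin (TCP) lies on the centre line of the jaws, within the pads' length; the fingertips stand 17 mm ahead of it and the grasp point (between the pads) lies 2 mm behind it (env.tcp_to_tips is the distance from the TCP to the fingertips, in m); z points along the fingers, y is the line along which they close (so a half turn about z gives the same grasp; the last joint's range is limited). The gripper opens to 85 mm and grips with 20 to 120 N. Pads are 22 mm wide; open, the fingers measure 114 mm over their backs; the gripper's body (76 mm by 85 mm) begins 54 mm behind the grasp point. The pads swing forward as they close: fully open they stand 13 mm farther back than shut.
Start: joints at [-81.721, 21.807, 74.336, -0, 83.858, -12.336], TCP at [0.194, -0.515, 0.248] pointing down, gripper open.
Joint ranges: [-178.18, 178.18], [-50.72, 133.34], [12.68, 142.11], [-81.47, 261.47], [9.98, 163.14], [-165.26, 165.26]. Speed limits (degrees/s): [136.94, 136.94, 180, 180, 180, 180].

### API

Orientations are given as a 3x3 rotation matrix whose columns are the frame's x, y, z axes.
In Python, from rig import env gives the robot as it stands. The module is installed in compiled form; this text tells all that it offers.
- The arm moves only by the shell command python3 -m pendant 'ROWS' [FORCE]. ROWS is JSON, a list of rows, each a list of 7 numbers: the opening, from 0 (shut) to 1 (fully open), then the shift along the tool's x, y, z in m, then the turn, a rotation vector about the tool's x, y, z in rad. A call has 1 to 5 rows; each row is the pose to reach, as a shift and turn from the pose commanded when the call began, along the tool's axes at that moment; what a row does not reach only later rows make up. A row lasts 1/8 s, in which the tool goes at most 62.5 mm and 10.7 degrees, less where a joint would pass 70% of its speed; a pose out of reach is approached as far as the arm can. A call with a gripper value outside its range is refused whole. The fingers move at their own pace and stop on an object; FORCE is the grip in N (left out, the last holds). Time passes only in rows, so rows that repeat a pose let the fingers close. It gives the time, the measured TCP pose, the force, the opening and the grip force at its end, in the units of the state.
- env.observe(): the state, without advancing time (a new reading comes with each control period).
- env.get_image(name): name is "side" or "top" or "wrist"; returns a dict with "image" (400x640x3 uint8, blue, green, red), "fx", "fy", "cx", "cy" (pixels), "k1" (the pictures are not rectified: a ray, as slopes to the right and down, at radius r is drawn at 1 + k1 r^2 times it, then the intrinsics apply), "pose" (4x4, takes a point from camera to world coordinates). Camera axes: x right, y up, looking along -z (the intrinsics and any distortion apply to the point x, -y, -z); pixel columns grow to the right and rows downward; lengths in m; the calibration is good to about 2 mm. A picture is of the moment at which its call begins. There is no depth.
- env.close_job(): hands the job in; it is judged then, once.
Trained networks look in the newest picture that a camera, given by its name, has taken for a name from the list of things; names that differ only in an ending like _2 or _b are one class to them, and where a whole thing is asked for, a point or a joint stands for the part that bears it (a point fixed in the world has none). Each returns a list of dicts, best first, with "conf" (0 to 1); they miss things now and then, are a little off and sometimes report something else, mostly with a low value. They report only what shows in the picture. A call takes as long as a camera call. They do not tell look-alikes from the thing itself.
- env.find_in(camera, thing): "bbox" ([centre column, centre row, width, height] in pixels, round what is visible of it).
- env.trace(camera, thing): "mask" (400x640 bool, what is visible of it) and "bbox" ([centre column, centre row, width, height] in pixels, round what is visible of it).
- env.tip_of(camera, thing): "centre" ([column, row] in pixels: a listed point, or the origin of a listed thing).
The state is a dict: "time_s": time; "q": joint angles; "qvel": joint speeds; "joint_efforts": joint torques, N m; "position": TCP position; "tool_rot": TCP orientation; "ft_force": force on the tool from outside, world axes, zero at the start; "wrist_torque": the same for the moment, N m; "grip_width": finger opening in m; "gripper_force": force on a finger pad.
Only numpy, scipy, OpenCV 4.12 (cv2) and the standard library are available. Lean on these libraries where they do the work, as an engineer would, in place of code of your own. Each camera call takes 0.05 s, during which the arm holds its last target. There are 200 camera calls.

## Working session

There is one attempt and no reset: what is moved stays moved. The work goes in short steps, Python scripts to look and compute and a shell command to move; the robot and the scene stay as the last step left them, time stands still between calls to the robot, and variables do not carry over. Pictures are saved under pics/ and viewed, at most 10 in all, crops included, and the job is handed in when it is done.

```bash
mkdir -p pics; cat > h.py <<'E'
import numpy as np, cv2
from rig import env
def px2plane(im,u,v,z):
    x=(u-im["cx"])/im["fx"]; y=(v-im["cy"])/im["fy"]
    rd=np.hypot(x,y); r=rd
    for _ in range(20): r=rd/(1+im["k1"]*r*r)
    s=r/rd if rd>0 else 1
    d=im["pose"][:3,:3]@np.array([x*s,-y*s,-1]); o=im["pose"][:3,3]
    return o+d*(z-o[2])/d[2]
def w2px(im,p):
    c=np.linalg.inv(im["pose"])@np.append(p,1); x,y=c[0]/-c[2],-c[1]/-c[2]
    f=1+im["k1"]*(x*x+y*y); return np.array([im["cx"]+im["fx"]*x*f,im["cy"]+im["fy"]*y*f])
E
python3 - <<'E'
from h import *
T=["dropper_bottle","small_bottle","large_bottle","specimen_cup","timer"]
for c in ["top","side"]:
    im=env.get_image(c); cv2.imwrite(f"pics/{c}0.png",im["image"]); print(c,im["pose"][:3,3].round(3))
    for t in T:
        for d in env.tip_of(c,t)[:3]: print(c,t,"org",round(d["conf"],2),np.round(d["centre"]),px2plane(im,*d["centre"],0).round(3))
        for d in env.find_in(c,t)[:3]: print("   box",round(d["conf"],2),np.round(d["bbox"]))
s=env.observe();print(s["time_s"],s["position"],s["tool_rot"])
E
```

```text
top [0.341 0.017 1.073]
top dropper_bottle org 0.81 [444. 184.] [ 0.506 -0.263  0.   ]
   box 0.5 [448. 181.  22.  12.]
top small_bottle org 0.46 [286. 192.] [0.486 0.121 0.   ]
   box 0.57 [289. 189.  14.  13.]
top large_bottle org 0.81 [216. 227.] [0.401 0.289 0.   ]
top large_bottle org 0.53 [259. 218.] [0.423 0.184 0.   ]
   box 0.88 [234. 183.  21.  25.]
   box 0.62 [257. 217.  20.  21.]
   box 0.6 [213. 225.  25.  20.]
top specimen_cup org 0.73 [393. 192.] [ 0.487 -0.138  0.   ]
top specimen_cup org 0.67 [290. 191.] [0.488 0.111 0.   ]
   box 0.68 [395. 188.  27.  26.]
   box 0.56 [235. 183.  22.  21.]
top timer org 0.91 [326. 198.] [0.471 0.022 0.   ]
   box 0.88 [330. 197.  35.  33.]
side [0.268 0.875 0.559]
side dropper_bottle org 0.78 [330. 166.] [ 0.51  -0.261  0.   ]
   box 0.75 [332. 144.  18.  20.]
side small_bottle org 0.77 [299. 249.] [0.488 0.118 0.   ]
   box 0.83 [301. 232.  18.  42.]
side large_bottle org 0.92 [275. 290.] [0.495 0.247 0.   ]
side large_bottle org 0.74 [322. 269.] [0.429 0.17  0.   ]
side large_bottle org 0.66 [316. 316.] [0.411 0.293 0.   ]
   box 0.86 [324. 252.  27.  46.]
   box 0.69 [272. 268.  25.  53.]
   box 0.66 [318. 295.  24.  56.]
   box 0.9 [331. 177.  32.  37.]
side timer org 0.91 [321. 223.] [0.468 0.017 0.   ]
   box 0.86 [322. 221.  33.  21.]
1.1 [ 0.19362213 -0.51476234  0.24831303] [[ 9.35986123e-01  3.52036894e-01 -4.26351935e-05]
 [ 3.52036896e-01 -9.35986123e-01  4.53684291e-05]
 [-2.39345886e-05 -5.74733813e-05 -9.99999998e-01]]
```

```bash
python3 - <<'E'
import cv2,numpy as np
a=cv2.imread("pics/top0.png");b=cv2.imread("pics/side0.png")
cv2.imwrite("pics/topc.png",cv2.resize(a[110:290,180:500],None,fx=2.5,fy=2.5,interpolation=2))
cv2.imwrite("pics/sidec.png",cv2.resize(b[110:350,200:460],None,fx=2.5,fy=2.5,interpolation=2))
E
```

```text
(no output)
```

View pics/topc.png

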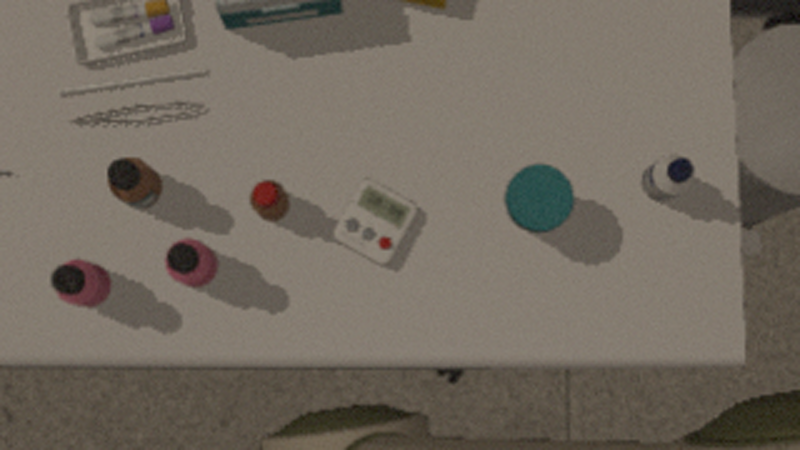

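View pics/sidec.png

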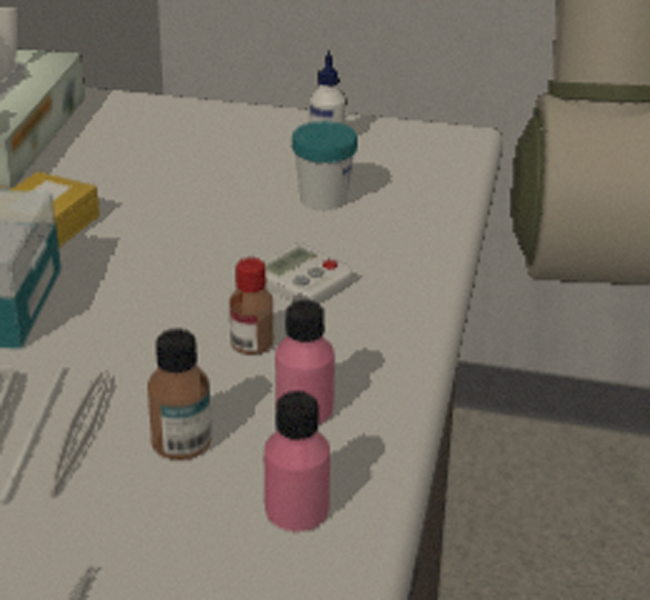

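View pics/side0.png

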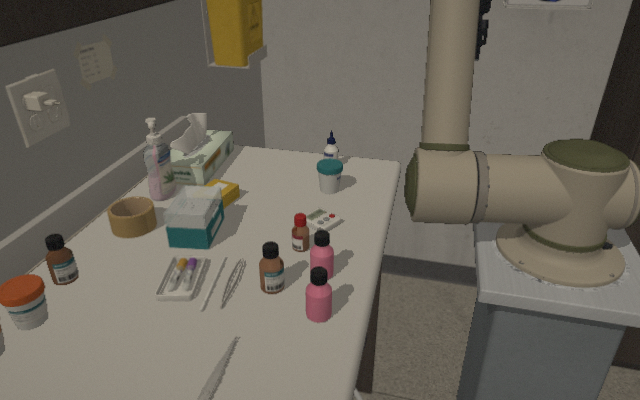

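Row as seen (full-image pixels, top view):

| Item | Top pixel | Notes |
|---|---|---|
| Large bottle | (230,180) | brown |
| Small bottle | (286,187) | brown, red cap |
| Timer | (331,199) | |
| Specimen cup | (396,189) | teal lid |
| Dropper bottle | (452,178) | navy nozzle; in the side view its tip is at (331,132) |

Possible mix-ups:
- **Bottles:** two pink look-alikes at top (213,223) and (257,216), and a brown bottle by the wall at side (62,260). The small bottle is the red-capped one.
- **Dropper:** the pump bottle by the wall at side (155,160) is not the dropper.

Next I'll refine the positions using the known heights.

```bash
python3 - <<'E'
from h import *
im=env.get_image("top"); si=env.get_image("side")
for n,u,v,z in [("drop",452,177.5,.095),("small",286.4,187.2,.076),("timer",330.8,198.8,.018),("cup",396,188.8,.07),("large",229.6,179.6,.091)]: print(n,px2plane(im,u,v,z).round(3))
for n,u,v,z in [("drop",331,132,.103),("small",300.5,215,.076),("timer",323.5,220,.018),("cup",330,166.5,.07),("large",270.5,245,.091)]: print(n,px2plane(si,u,v,z).round(3))
s=env.observe();R=s["tool_rot"];print(s["time_s"])
for p in ([.508,-.262,.15],): print(R.T@(np.array(p)-s["position"]))
# crop check of the choice
a=si["image"]; cv2.imwrite("pics/chk.png",np.hstack([cv2.resize(a[125:205,290:370],(400,400)),cv2.resize(a[200:280,270:350],(400,400))]))
E
```

```text
drop [ 0.505 -0.257  0.095]
small [0.486 0.112 0.076]
timer [0.467 0.012 0.018]
cup [ 0.483 -0.135  0.07 ]
large [0.502 0.238 0.091]
drop [ 0.504 -0.246  0.103]
small [0.485 0.114 0.076]
timer [0.459 0.031 0.018]
cup [ 0.478 -0.119  0.07 ]
large [0.501 0.242 0.091]
1.2
[ 0.38322725 -0.12589609  0.09831213]
```

View pics/chk.png

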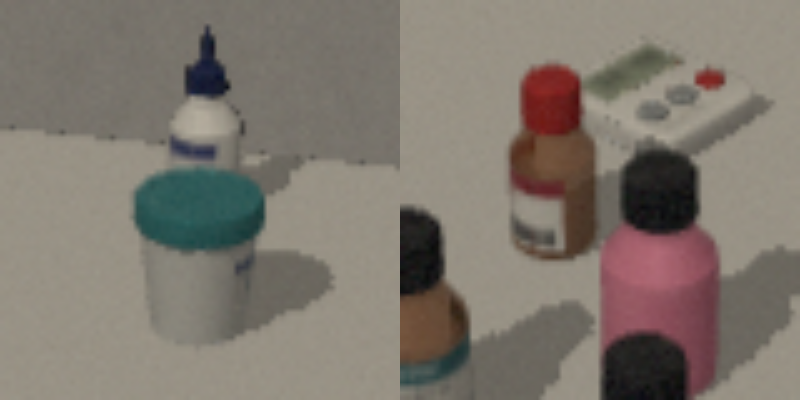

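The left half of the crop shows the white dropper bottle with its navy nozzle behind the teal cup. The right half shows the red-capped small bottle at about px (300,230), next to the timer. Both choices hold, so I'll approach the dropper at height with the gripper shut.

```bash
python3 -m pendant '[[0,0.05,-0.017,0,0,0,0],[0,0.1,-0.034,0,0,0,0],[0,0.155,-0.052,0,0,0,0],[0,0.21,-0.07,0,0,0,0],[0,0.265,-0.09,0,0,0,0]]'
cat > w.py <<'E'
import sys
from h import *
s=env.observe();R=s["tool_rot"];print(s["time_s"],s["position"].round(4) if hasattr(s["position"],"round") else s["position"])
im=env.get_image("wrist"); cv2.imwrite(f"pics/{sys.argv[1]}.png",im["image"])
for t in ["dropper_bottle","small_bottle","timer","specimen_cup"]:
    for d in env.tip_of("wrist",t)[:2]:
        print(t,round(d["conf"],2),np.round(d["centre"]),px2plane(im,*d["centre"],0).round(3))
for p in ([.506,-.259,.16],[.486,.114,.13],[.467,.017,.072]): print("shift",p,(np.array(R).T@(np.array(p)-s["position"])).round(3),"px",w2px(im,np.array([p[0],p[1],0])).round())
E
python3 w.py w1
```

```text
time_s: 1.82
position: [0.4113, -0.336, 0.2485]
tool_rot: [[0.936, 0.352, 0.0], [0.352, -0.936, -0.0], [0.0, 0.0, -1.0]]
ft_force: [0.5, -0.8, -0.7]
grip_width: 0.0002
gripper_force: 0.0
1.825 [ 0.4113 -0.336   0.2485]
dropper_bottle 0.91 [295.  57.] [ 0.509 -0.266  0.   ]
timer 0.92 [33.  3.] [0.469 0.01  0.   ]
specimen_cup 0.75 [168.  33.] [ 0.487 -0.134  0.   ]
shift [0.506, -0.259, 0.16] [ 0.116 -0.039  0.088] px [288.  58.]
shift [0.486, 0.114, 0.13] [ 0.228 -0.395  0.118] px [-51. -43.]
shift [0.467, 0.017, 0.072] [ 0.176 -0.311  0.176] px [27.  3.]
```

```bash
python3 -m pendant '[[0,0.045,-0.014,0,0,0,0],[0,0.09,-0.028,0,0,0,0],[0,0.116,-0.036,0,0,0,0],[0,0.116,-0.036,0.03,0,0,0],[0,0.116,-0.036,0.03,0,0,0]]'
python3 w.py w2
```

```text
time_s: 2.7
position: [0.5046, -0.2633, 0.2166]
tool_rot: [[0.937, 0.351, -0.004], [0.351, -0.937, 0.003], [-0.002, -0.004, -1.0]]
ft_force: [0.2, -0.2, 0.1]
grip_width: -0.0
gripper_force: 0.0
2.7 [ 0.5046 -0.2633  0.2166]
dropper_bottle 0.6 [329. 170.] [ 0.508 -0.265  0.   ]
timer 0.73 [ 61. 116.] [0.467 0.011 0.   ]
specimen_cup 0.87 [202. 148.] [ 0.485 -0.136  0.   ]
shift [0.506, -0.259, 0.16] [ 0.003 -0.003  0.057] px [323. 171.]
shift [0.486, 0.114, 0.13] [ 0.115 -0.36   0.088] px [-29.  64.]
shift [0.467, 0.017, 0.072] [ 0.063 -0.275  0.146] px [ 56. 113.]
```

View pics/w2.png

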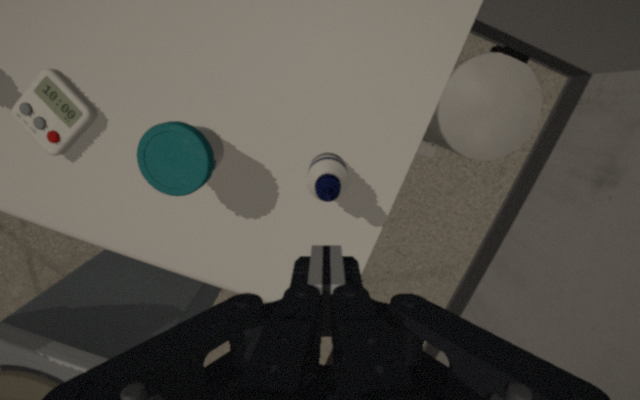

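The wrist view shows the dropper bottle at px (328,180), just ahead of the closed fingers, with the cup at (176,158) and the timer at (52,112). The hand is over the dropper, so I'll go down and dwell.

```bash
python3 -m pendant '[[0,0.002,0,0.03,0,0,0],[0,0.002,0,0.059,0,0,0],[0,0.002,0,0.059,0,0,0],[0,0.002,0,0.059,0,0,0],[0,0.002,0,0.059,0,0,0]]' | head -2
python3 - <<'E'
from h import *
im=env.get_image("side")
print(env.tip_of("side","dropper_bottle")[:1]); w=env.get_image("wrist")
cv2.imwrite("pics/d1.png",np.hstack([cv2.resize(im["image"][90:190,280:380],(300,300)),cv2.resize(w["image"],(480,300))]))
E
```

```text
time_s: 3.58
position: [0.5082, -0.2624, 0.1608]
[{'centre': [329.9, 166.0], 'conf': 0.74}]
```

View pics/d1.png

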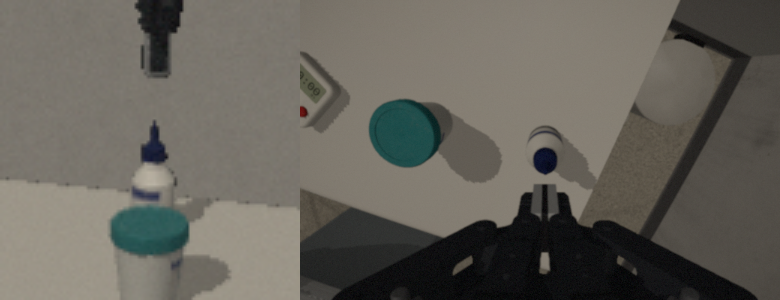

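The closed fingertips are directly above the nozzle, about 4 cm clear. Dwelling now, then rising.

```bash
python3 -m pendant '[[0,0,0,0,0,0,0],[0,0,0,0,0,0,0],[0,0,0,0,0,0,0],[0,0,0,0,0,0,0],[0,0,0,0,0,0,0]]' | head -2
python3 -m pendant '[[0,0,0,0,0,0,0],[0,0,0,0,0,0,0],[0,0,0,0,0,0,0],[0,0,0,0,0,0,0],[0,0,0,0,0,0,0]]' | head -2
python3 -m pendant '[[0,0,0,0,0,0,0],[0,0,0,0,0,0,0],[0,0,0,0,0,0,0],[0,0,0,0,0,0,0],[0,0,0,0,0,0,0]]' | head -2
python3 -m pendant '[[0,0,0,0,0,0,0],[0,0,0,0,0,0,0],[0,0,-0.03,-0.05,0,0,0],[0,0.01,-0.06,-0.09,0,0,0],[0,0.02,-0.09,-0.09,0,0,0]]' | head -2
python3 -m pendant '[[0,0.018,-0.054,0,0,0,0],[0,0.036,-0.108,0,0,0,0],[0,0.054,-0.162,0,0,0,0],[0,0.072,-0.216,0,0,0,0],[0,0.09,-0.262,0,0,0,0]]' | head -2
python3 w.py w3
```

```text
time_s: 4.35
position: [0.5078, -0.262, 0.1593]
time_s: 4.97
position: [0.5078, -0.262, 0.1593]
time_s: 5.6
position: [0.5077, -0.262, 0.1593]
time_s: 6.22
position: [0.4955, -0.1703, 0.2525]
time_s: 6.85
position: [0.4863, 0.1082, 0.2496]
6.85 [0.4863 0.1082 0.2496]
dropper_bottle 0.71 [608. 256.] [ 0.509 -0.265  0.   ]
small_bottle 0.77 [321. 163.] [0.49  0.115 0.   ]
timer 0.89 [396. 210.] [0.468 0.014 0.   ]
specimen_cup 0.88 [513. 240.] [ 0.485 -0.136  0.   ]
shift [0.506, -0.259, 0.16] [-0.111  0.351  0.09 ] px [603. 256.]
shift [0.486, 0.114, 0.13] [ 0.002 -0.006  0.12 ] px [321. 166.]
shift [0.467, 0.017, 0.072] [-0.05   0.079  0.178] px [393. 211.]
```

```bash
python3 -m pendant '[[0,0.002,0,0.0,0,0,0],[0,0.002,0,0.05,0,0,0],[0,0.002,0,0.1,0,0,0],[0,0.002,0,0.118,0,0,0],[0,0.002,0,0.118,0,0,0]]' | head -2
python3 w.py w4
python3 - <<'E'
from h import *
im=env.get_image("side"); w=env.get_image("wrist")
cv2.imwrite("pics/s1.png",np.hstack([cv2.resize(im["image"][160:280,250:370],(300,300)),cv2.resize(w["image"],(480,300))]))
E
```

```text
time_s: 7.72
position: [0.4884, 0.106, 0.1304]
7.725 [0.4884 0.106  0.1304]
small_bottle 0.88 [314. 193.] [0.487 0.115 0.   ]
small_bottle 0.42 [162. 116.] [0.504 0.242 0.   ]
timer 0.68 [422. 253.] [0.471 0.013 0.   ]
specimen_cup 0.58 [578. 290.] [ 0.487 -0.134  0.   ]
shift [0.506, -0.259, 0.16] [-0.112  0.348 -0.03 ] px [692. 310.]
shift [0.486, 0.114, 0.13] [ 0.001 -0.008  0.   ] px [315. 195.]
shift [0.467, 0.017, 0.072] [-0.051  0.076  0.058] px [417. 256.]
```

View pics/s1.png

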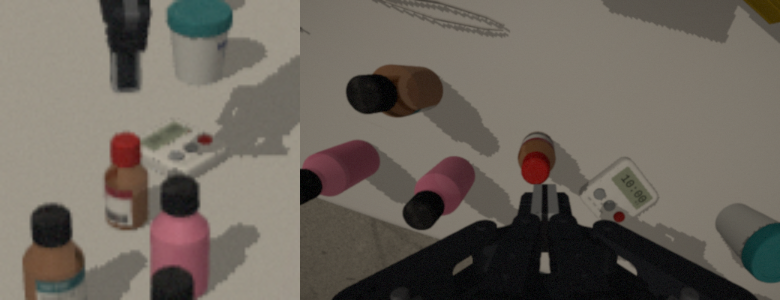

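The fingertips are above the red cap (left crop, 125,150) but about 8 mm short in y. I'll correct that and dwell.

```bash
python3 -m pendant '[[0,0,-0.008,0,0,0,0],[0,0,-0.008,0,0,0,0],[0,0,-0.008,0,0,0,0],[0,0,-0.008,0,0,0,0],[0,0,-0.008,0,0,0,0]]' | head -2
python3 -m pendant '[[0,0,0,0,0,0,0],[0,0,0,0,0,0,0],[0,0,0,0,0,0,0],[0,0,0,0,0,0,0],[0,0,0,0,0,0,0]]' | head -2
python3 -m pendant '[[0,0,0,0,0,0,0],[0,0,0,0,0,0,0],[0,0,0,0,0,0,0],[0,0,0,0,0,0,0],[0,0,0,0,0,0,0]]' | head -2
python3 -m pendant '[[0,0,0,0,0,0,0],[0,0,0,0,0,0,0],[0,0,0,0,0,0,0],[0,0,0,0,0,0,0],[0,0,0,0,0,0,0]]' | head -2
python3 w.py w5 | tail -1
```

```text
time_s: 8.7
position: [0.4859, 0.1143, 0.1313]
time_s: 9.32
position: [0.4858, 0.1144, 0.1313]
time_s: 9.95
position: [0.4858, 0.1144, 0.1313]
time_s: 10.58
position: [0.4858, 0.1144, 0.1313]
shift [0.467, 0.017, 0.072] [-0.052  0.085  0.059] px [427. 256.]
```

```bash
python3 -m pendant '[[0,0,0,-0.05,0,0,0],[0,-0.017,0.03,-0.06,0,0,0],[0,-0.04,0.07,-0.06,0,0,0],[0,-0.052,0.089,-0.06,0,0,0],[0,-0.052,0.089,-0.06,0,0,0]]' | head -2
python3 -m pendant '[[0,0,0,0.05,0,0,0],[0,0,0,0.09,0,0,0],[0,0,0,0.121,0,0,0],[0,0,0,0.121,0,0,0],[0,0,0,0.121,0,0,0]]' | head -2
python3 w.py w6
python3 - <<'E'
from h import *
im=env.get_image("side"); w=env.get_image("wrist")
cv2.imwrite("pics/t1.png",np.hstack([cv2.resize(im["image"][160:280,250:370],(300,300)),cv2.resize(w["image"],(480,300))]))
E
```

```text
time_s: 11.45
position: [0.4684, 0.0118, 0.1914]
time_s: 12.08
position: [0.4692, 0.0131, 0.0713]
12.075 [0.4692 0.0131 0.0713]
small_bottle 0.65 [171. 138.] [0.486 0.115 0.   ]
timer 0.89 [326. 226.] [0.467 0.012 0.   ]
specimen_cup 0.58 [541. 273.] [ 0.486 -0.134  0.   ]
shift [0.506, -0.259, 0.16] [-0.061  0.268 -0.089] px [694. 301.]
shift [0.486, 0.114, 0.13] [ 0.051 -0.088 -0.059] px [173. 139.]
shift [0.467, 0.017, 0.072] [-0.001 -0.004 -0.001] px [318. 223.]
```

View pics/t1.png

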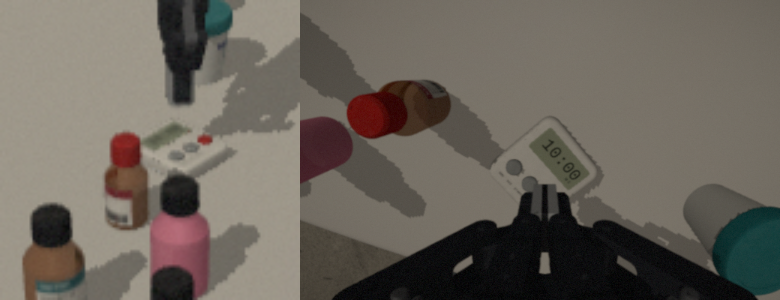

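The fingertips hover over the timer's middle (wrist view, about 545,165), and all the row items stand undisturbed. I'll dwell here and hand the job in.

```bash
python3 -m pendant '[[0,0,0,0,0,0,0],[0,0,0,0,0,0,0],[0,0,0,0,0,0,0],[0,0,0,0,0,0,0],[0,0,0,0,0,0,0]]' | head -2
python3 -m pendant '[[0,0,0,0,0,0,0],[0,0,0,0,0,0,0],[0,0,0,0,0,0,0],[0,0,0,0,0,0,0],[0,0,0,0,0,0,0]]' | head -2
python3 -m pendant '[[0,0,0,0,0,0,0],[0,0,0,0,0,0,0],[0,0,0,0,0,0,0],[0,0,0,0,0,0,0],[0,0,0,0,0,0,0]]' | head -2
python3 -m pendant '[[0,0,0,0,0,0,0],[0,0,0,0,0,0,0],[0,0,0,0,0,0,0],[0,0,0,0,0,0,0],[0,0,0,0,0,0,0]]' | head -2
python3 -c "from rig import env; print(env.close_job())"
```

```text
time_s: 13.05
position: [0.4685, 0.0128, 0.0703]
time_s: 13.68
position: [0.4685, 0.0128, 0.0703]
time_s: 14.3
position: [0.4685, 0.0128, 0.0703]
time_s: 14.92
position: [0.4685, 0.0128, 0.0703]
the job is handed in; nothing more can be done
None
```

I ran the check in order (dropper bottle, shorter screw-cap bottle, timer) with at least 2 s over each, and handed it in at about 15 s with the hand still over the timer; the pictures show nothing touched or moved, but no verdict came back.

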